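# Turn the laundry carousel and press a dose into the scoop

## Robot

A 7-joint arm with a two-finger parallel gripper is mounted at the origin on the work surface. World frame = base frame: x ahead of the robot, y to its left, z up, the work surface at z = 0. Lengths are in mm, angles in rad, forces in N, time in s.
With the tool pointing down it reaches from about 400 to 875 mm from the base axis. Payload 4.4 kg.
Tool frame: the origin (TCP) lies at the very end of the fingers, on their centre line; the grasp point (between the pads) lies 19 mm behind it; z points along the fingers, y is the direction in which the jaws open and shut (so a half turn about z gives the same grasp; the last joint's range is limited). The gripper opens to 85 mm and grips with 20 to 120 N. Pads are 22 mm wide; open, the fingers measure 114 mm over their backs; the gripper's body (76 mm by 85 mm) begins 54 mm behind the grasp point. The pads swing forward as they close: fully open they stand 13 mm farther back than shut.
Start: joints at [-1.346, 0.628, 0.038, 1.517, -0.027, 0.996, -0.02], TCP at [186.343, 622.731, 231.313] pointing down, gripper open.
Joint ranges: [-3.06, 3.06], [-0.37, 2.12], [-1.25, 1.32], [0.18, 2.47], [-1.1, 4.24], [0.23, 1.98], [-2.94, 2.94]. Speed limits (rad/s): [2.57, 2.57, 3.14, 3.14, 3.14, 3.14, 3.14].

## Interface

Orientations are given as [roll, pitch, yaw] about the fixed x, y, z axes, in that order (R = Rz(yaw) Ry(pitch) Rx(roll)).
In Python, from cell import ctrl gives the robot as it stands.
- The arm moves only by the shell command python3 -m crank 'ROWS' [OPENING]. ROWS is JSON, a list that holds one entry, the list of rows, each a list of 6 numbers: the shift along the tool's x, y, z in units of 30 mm (1.0 is 30 mm), then the turn, a rotation vector about the tool's x, y, z in units of 6 degrees (1.0 is 6 degrees). In form: [[[tx, ty, tz, rx, ry, rz], ...]]. A call has 1 to 12 rows; each row shifts and turns the pose as measured when the row begins, along the tool's axes as they then stand; what a row does not reach is not made up. A row lasts 1/12 s, in which the tool goes at most 41.7 mm and 7.16 degrees, less where a joint would pass 70% of its speed; a pose out of reach is approached as far as the arm can. A call is refused whole if a number of a shift passes 1 or a number of a turn 1, either way. A call with a gripper value outside its range is refused whole. OPENING is the gripper command: -1 is fully open, 1 is shut, values between are in proportion, set as the call begins (- or left out, the last holds). The fingers move at their own pace and stop on an object; the grip force is fixed at half the most. Time passes only in rows, so rows that do not move let the fingers close. It gives the time, the measured TCP pose, the force and the opening at its end, in the units of the state.
- ctrl.read_state(): the state, without advancing time (a new reading comes with each control period).
- ctrl.get_image(name): name is "side" or "top"; returns a dict with "color" (400x640x3 uint8, red, green, blue), "depth" (400x640 float32, mm along the optical axis (not along the pixel's ray), 0 where there is no reading), "camera_matrix" (3x3 intrinsics, pixels), "k1" (the pictures are not rectified: a ray, as slopes to the right and down, at radius r is drawn at 1 + k1 r^2 times it, then the intrinsics apply), "R" (3x3) and "t" (3): a world point X has camera coordinates R X + t. Camera axes: x right, y down, z forward; pixel columns grow to the right and rows downward; lengths in mm; the calibration is good to about 2 mm. A picture is of the moment at which its call begins.
- ctrl.finish_job(): hands the job in, once; it reports no verdict.
Trained networks look in a picture, given as the dict that the camera call returned (one of the last four; its "shot" number tells which), for a name from the list of things; names that differ only in an ending like _2 or _b are one class to them, and where a whole thing is asked for, a point or a joint stands for the part that bears it (a point fixed in the world has none). Each returns a list of dicts, best first, with "conf" (0 to 1); they miss things now and then, are a little off and sometimes report something else, mostly with a low value. They report only what shows in the picture. A call takes as long as a camera call. They do not tell look-alikes from the thing itself.
- ctrl.search_frame(query, picture): "extent" ([centre column, centre row, width, height] in pixels, round what is visible of it).
The state is a dict: "clock": time; "qpos": joint angles; "qd": joint speeds; "tau": joint torques, N m; "eef_pos": TCP position; "tool_rot": TCP orientation; "force": force on the tool from outside, world axes, zero at the start; "torque": the same for the moment, N m; "width": finger opening in mm.
Only numpy, scipy, OpenCV 4.12 (cv2) and the standard library are available. Lean on these libraries where they do the work, as an engineer would, in place of code of your own. Each camera call takes 0.05 s, during which the arm holds its last target. There are 200 camera calls.

## Task

Push the ribbed rim of the laundry carousel round with a fingertip until the spout of the amber pump dispenser stands still over the middle of the purple scoop's cup; then press the pump's button all the way down and let it spring back up. Do not press the pump before the spout is over the scoop. Do not grasp or lift anything, turn the carousel by its rim only and not by the things standing on it, and leave the scoop and everything else on the board undisturbed.

Things in the scene. Friction and masses are not known exactly. Their poses are not given: they have to be found in the camera images.
- carousel_base: Fixed round grey foot of the carousel, 170 mm across and 12 mm high, standing on the board and mostly hidden under the turning pan. Origin: centre of its underside on the board, exactly under the vertical axis about which the pan turns. It never moves.
- turntable: White turning pan with a cork floor, 246 mm across, turns freely either way. Its z axis is the turning axis; origin on it, 12 mm above the board. Floor 20 mm above the board, rim wall 3 mm thick rising to 38 mm. In the pan's own axes the dispenser stands on +x at radius 83 mm, the tin at +150 degrees (radius 74), the jar at -145 degrees (radius 80). About 0.5 N at the rim turns it; unpushed it soon stops.
- rib (a point): Outermost point, 25 mm above the board, of one of ten equal upright half-round grip ribs on the outside of the pan's rim (this one on the pan's +x axis, in front of the dispenser; the others follow every 36 degrees). Ribs are 15 mm wide, stand 10 mm out from the rim (radius 123 to 133 mm) and span heights 14 to 36 mm. A fingertip between two ribs, moved along the rim, catches a rib and turns the pan.
- dispenser: Closed amber glass dispenser, loose on the carousel: 66 mm in diameter, glass 118 mm high, steel collar above, 0.5 kg. Origin: centre of its underside. Its x axis points the way the spout points, outwards from the carousel's axis; z up.
- pump_top (a point): Centre of the flat round steel button on top of the dispenser's pump, 34 mm in diameter, 196 mm above the board when up (176 mm above the dispenser's underside), on the dispenser's axis. It is pressed straight down and carries the spout down with it.
- spout_tip (a point): Mouth of the pump's spout, 77 mm outwards from the dispenser's axis, about 170 mm above the board when up; 160 mm from the carousel's turning axis.
- pump (a joint): Travel of the pump's button in metres: 0 up, 0.014 fully down. Spring return: about 2 N starts it, about 6 N holds it fully down.
- scoop: Loose purple plastic dosing scoop standing upright on the board beside the carousel: round cup 56 mm across the mouth and 48 mm at the foot, 44 mm high, 60 g; its flat handle, at mouth height, reaches 97 mm from the cup's centre along the scoop's -x axis, roughly away from the carousel. Origin: centre of the cup's underside. It must stay where it is.
- scoop_mouth (a point): Centre of the scoop cup's mouth, 44 mm above the board, 166 to 171 mm from the carousel's turning axis.
- tin: Loose white enamel-look steel tin with blue trim and knobbed lid, standing on the carousel: 79 mm in diameter, 110 mm high. Origin: centre of its underside. Not to be touched.
- jar: Loose small green glass jar with metal cap, standing on the carousel: 44 mm in diameter, 62 mm high. Origin: centre of its underside. Not to be touched.
- stain_bottle: Bystander: white plastic bottle with blue cap, 62 mm in diameter, 170 mm high, standing loose on the board. Origin: centre of its underside.
- brush: Bystander: wooden scrubbing brush with yellow bristles, 155 x 46 x 34 mm, lying loose on the board, bristles down, long side along its x. Origin: centre of its underside.
- peg: Bystander: clear plastic clothes peg, 75 x 14 x 10 mm, lying loose on the board along its x. Origin: centre of its underside.
Not all that is in view belongs to the job. Several things have the shape of the dispenser; the one meant has the colours described above.

How it is judged (in metres and radians):
On the way, in this order (a step that is already met when the one before it is completed fails the run):
1. the spout has come to rest over the scoop's cup, pump still up (horizontal distance between spout_tip and scoop_mouth below 0.02 m and angular speed of turntable below 0.05 rad/s and value of joint pump below 0.003 m), for 0.2 s.
2. the pump's button is pressed all the way down over the scoop (horizontal distance between spout_tip and scoop_mouth below 0.022 m and value of joint pump above 0.0115 m), for 0.1 s.
At the end, for the whole second after the job is handed in: The spout's mouth is within 20 mm, seen from above, of the centre of the scoop's mouth; the carousel is at rest; the pump is up again (within 2.5 mm); dispenser, tin and jar stand upright on the carousel and the scoop upright on the board (horizontal distance between spout_tip and scoop_mouth below 0.02 m and value of joint pump below 0.0025 m and angular speed of turntable below 0.05 rad/s and linear speed of scoop below 0.02 m/s and angle between each of dispenser, tin, jar, scoop's own z axis and vertical below 0.1 rad and z of each of dispenser, tin, jar in the frame of turntable below 0.012 m and height (world z) of scoop below 0.004 m); the robot touches nothing.
It fails at once if the pump is pressed (more than 4 mm) while the spout is not over the scoop's cup (more than 22 mm from its centre) (value of joint pump above 0.004 m and horizontal distance between spout_tip and scoop_mouth above 0.022 m).
It fails at once if the robot touches the tin or the jar, or the dispenser before its spout is over the scoop (over 1 N) (contact force between any of the fingers, the arm and tin above 1 N or contact force between any of the fingers, the arm and jar above 1 N or (horizontal distance between spout_tip and scoop_mouth above 0.022 m and contact force between any of the fingers, the arm and dispenser above 1 N)).
It fails at once if dispenser, tin, jar or scoop is lifted (over 8 mm), or one of them or the bottle is tipped (over 0.25 rad) ((z of any of dispenser, tin, jar in the frame of turntable above 0.016 m or height (world z) of scoop above 0.008 m) or angle between any of dispenser, tin, jar, scoop, stain_bottle's own z axis and vertical above 0.25 rad).
It fails at once if the dispenser is shifted on the carousel (over about 12 mm) (x of dispenser in the frame of turntable above 0.095 m or x of dispenser in the frame of turntable below 0.071 m or y of dispenser in the frame of turntable above 0.012 m or y of dispenser in the frame of turntable below -0.012 m).
It fails at once if the scoop is moved (over 12 mm), or the bottle, brush or peg (over 20 mm) (distance of scoop from where it was at the start of the episode above 0.012 m or distance of any of stain_bottle, brush, peg from where it was at the start of the episode above 0.02 m).
It also fails if it takes over 72 s, if anything falls off the work surface, if the arm or the gripper's body presses on something with over 40 N, if the wrist force passes 120 N, or if a joint passes its speed limit or range.

## Working session

There is one attempt and no reset: what is moved stays moved. The work goes in short steps, Python scripts to look and compute and a shell command to move; the robot and the scene stay as the last step left them, time stands still between calls to the robot, and variables do not carry over. Pictures are saved under pics/ and viewed, about 8 in all and at most 12, crops included, and the job is handed in when it is done.

```bash
mkdir -p pics; ls
cat > h.py <<'E'
import numpy as np, cv2
from cell import ctrl
def ray(p,u,v):
    K=p["camera_matrix"];d=np.array([(u-K[0][2])/K[0][0],(v-K[1][2])/K[1][1]]);s=d.copy()
    for _ in range(20): s=d/(1+p["k1"]*(s@s))
    return np.r_[s,1]
def at_depth(p,u,v,d=None):
    if d is None:
        w=p["depth"][int(v)-1:int(v)+2,int(u)-1:int(u)+2];d=np.median(w[w>0])
    return np.array(p["R"]).T@(ray(p,u,v)*d-np.array(p["t"]))
def at_z(p,u,v,z):
    R=np.array(p["R"]);c=-R.T@np.array(p["t"]);r=R.T@ray(p,u,v);return c+r*(z-c[2])/r[2]
def cloud(p):
    K=p["camera_matrix"];D=p["depth"];vv,uu=np.nonzero(D>0)
    d=np.stack([(uu-K[0][2])/K[0][0],(vv-K[1][2])/K[1][1]],1);s=d.copy()
    for _ in range(15): s=d/(1+p["k1"]*(s**2).sum(1,keepdims=True))
    P=np.c_[s,np.ones(len(s))]*D[vv,uu][:,None]
    return (P-np.array(p["t"]))@np.array(p["R"]),uu,vv
def proj(p,X):
    c=np.array(p["R"])@np.array(X)+np.array(p["t"]);s=c[:2]/c[2];s=s*(1+p["k1"]*(s@s));K=p["camera_matrix"]
    return K[0][0]*s[0]+K[0][2],K[1][1]*s[1]+K[1][2]
def save(p,n): cv2.imwrite("pics/"+n,p["color"][:,:,::-1])
E
python3 - <<'E'
from h import *
np.set_printoptions(precision=1,suppress=True)
for n in("top","side"):
    p=ctrl.get_image(n);save(p,n+"0.png");print(n,-np.array(p["R"]).T@p["t"])
    for q in("turntable","carousel_base","dispenser","pump_top","spout_tip","scoop","scoop_mouth","tin","jar","stain_bottle","brush","peg","rib"):
        print(q,[(round(x["conf"],2),np.round(x["extent"]).tolist()) for x in ctrl.search_frame(q,p)[:4]])
s=ctrl.read_state();print(s)
E
```

```text
pics
top [ 361.8    6.2 1336.9]
turntable [(0.62, [341.0, 197.0, 83.0, 88.0]), (0.49, [375.0, 204.0, 44.0, 24.0])]
carousel_base [(0.68, [177.0, 196.0, 33.0, 33.0])]
dispenser [(0.83, [254.0, 221.0, 28.0, 30.0]), (0.8, [375.0, 204.0, 39.0, 26.0]), (0.69, [434.0, 149.0, 44.0, 30.0]), (0.56, [425.0, 277.0, 30.0, 28.0])]
pump_top [(0.72, [427.0, 275.0, 22.0, 28.0]), (0.71, [381.0, 202.0, 33.0, 18.0]), (0.54, [441.0, 146.0, 30.0, 20.0]), (0.5, [245.0, 221.0, 15.0, 30.0])]
spout_tip [(0.72, [245.0, 223.0, 18.0, 42.0]), (0.7, [381.0, 201.0, 36.0, 15.0]), (0.62, [440.0, 148.0, 30.0, 19.0]), (0.55, [427.0, 275.0, 28.0, 29.0])]
scoop [(0.77, [310.0, 258.0, 26.0, 35.0]), (0.17, [380.0, 202.0, 31.0, 18.0])]
scoop_mouth [(0.95, [311.0, 257.0, 27.0, 40.0]), (0.69, [376.0, 203.0, 40.0, 28.0])]
tin [(0.9, [325.0, 176.0, 27.0, 34.0])]
jar [(0.71, [316.0, 203.0, 15.0, 16.0])]
stain_bottle [(0.69, [179.0, 194.0, 32.0, 30.0])]
brush [(0.6, [466.0, 224.0, 45.0, 41.0]), (0.47, [377.0, 204.0, 42.0, 27.0])]
peg [(0.64, [456.0, 189.0, 20.0, 24.0]), (0.39, [382.0, 203.0, 37.0, 20.0]), (0.34, [376.0, 204.0, 4
[... 654 characters left out ...]
.16, [348.0, 229.0, 22.0, 52.0])]
scoop_mouth [(0.8, [277.0, 228.0, 38.0, 19.0])]
tin [(0.68, [353.0, 205.0, 27.0, 39.0])]
jar []
stain_bottle [(0.76, [283.0, 126.0, 12.0, 42.0])]
brush [(0.91, [381.0, 336.0, 31.0, 57.0])]
peg [(0.52, [414.0, 319.0, 10.0, 22.0])]
rib [(0.8, [345.0, 231.0, 83.0, 66.0]), (0.58, [350.0, 222.0, 14.0, 33.0])]
{'clock': 1.4, 'qpos': array([-1.3,  0.6,  0. ,  1.5, -0. ,  1. , -0. ]), 'qd': array([ 0., -0., -0.,  0., -0.,  0.,  0.]), 'tau': array([  0. , -56.3,   1.2, -19.4,   0. ,   0. ,   0. ]), 'eef_pos': array([186.4, 622.8, 231.3]), 'tool_rot': array([3.1, 0. , 2.9]), 'force': array([0.6, 0.4, 0.5]), 'torque': array([ 0., -0.,  0.]), 'width': 85.28774788193782}
```

Run:
```python
import cv2,numpy as np
a=cv2.imread("pics/top0.png")[120:300,150:490];b=cv2.imread("pics/side0.png")[90:370,230:470]
cv2.imwrite("pics/t1.png",cv2.resize(a,None,fx=2.3,fy=2.3,interpolation=3));cv2.imwrite("pics/s1.png",cv2.resize(b,None,fx=2.1,fy=2.1,interpolation=3))
```

```text
(no output)
```

View pics/t1.png

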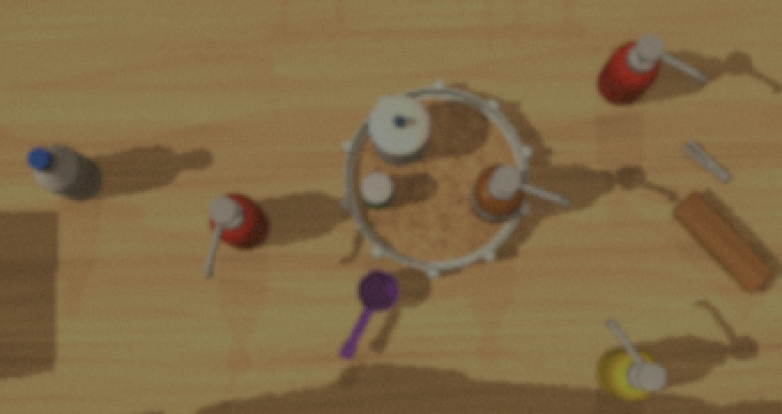

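View pics/s1.png

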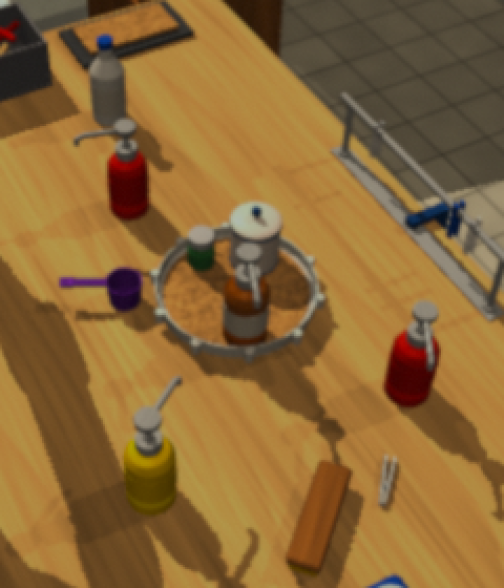

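Candidates for the dispenser, top picture: amber on the carousel at (375,204); red at (254,221) and (434,149); yellow at (425,277). I choose the amber one. The purple scoop's cup is at about (314,246) and its handle points away from the carousel.

```bash
cat > m.py <<'E'
from h import *
from scipy.optimize import least_squares
np.set_printoptions(precision=1,suppress=True)
def fit(X,r,c0,l=3):
    return least_squares(lambda c:np.hypot(X[:,0]-c[0],X[:,1]-c[1])-r,c0,loss="soft_l1",f_scale=l).x
def purple(p):
    h=cv2.cvtColor(p["color"],cv2.COLOR_RGB2HSV).astype(int);return (h[...,0]>125)&(h[...,0]<165)&(h[...,1]>90)
if __name__=="__main__":
    for n,c in(("top",(341,197)),("side",(344,235))):
        p=ctrl.get_image(n);P,uu,vv=cloud(p)
        c0=at_z(p,*c,30)[:2]
        rim=(P[:,2]>31)&(P[:,2]<42)&(abs(np.hypot(*(P[:,:2]-c0).T)-122)<15)
        cc=fit(P[rim],121.5,c0);print(n,"centre",c0,cc,rim.sum(),"floor z",np.median(P[np.hypot(*(P[:,:2]-cc).T)<40][:,2]))
        m=purple(p)[vv,uu];Q=P[m];print("purple",m.sum(),Q.min(0),Q.max(0))
        col=p["color"][vv,uu].astype(int)
        hi=(np.hypot(*(P[:,:2]-cc).T)<190)&(P[:,2]>150)&(P[:,2]<215)
        H=P[hi];print("hi",len(H));print(np.c_[H,np.hypot(*(H[:,:2]-cc).T)][::max(1,len(H)//25)])
        b=(P[:,2]>185)&hi;print("button",np.median(P[b],0))
E
python3 m.py
```

```text
top centre [573.1 -44.9] [572.5 -38.8] 385 floor z 19.28414863238241
purple 291 [ -327.4 -1489.2  -723.8] [562.2 685.4 564.3]
hi 213
[[ 558.6 -111.4  193.9   73.9]
 [ 555.3 -119.2  195.8   82.2]
 [ 553.4 -119.5  191.3   83. ]
 [ 550.6 -114.   192.3   78.3]
 [ 547.8 -105.6  193.8   71.3]
 [ 547.1 -127.   195.3   91.8]
 [ 544.1 -115.8  198.3   82.1]
 [ 542.3 -102.7  194.7   70.7]
 [ 542.1 -124.3  193.    90.8]
 [ 539.3 -110.6  195.2   79.1]
 [ 540.1 -133.   187.1   99.6]
 [ 536.4 -118.5  195.7   87.5]
 [ 537.2 -141.   187.4  108.1]
 [ 533.5 -118.2  196.7   88.5]
 [ 534.2 -140.6  189.2  108.8]
 [ 531.7 -110.6  191.7   82.6]
 [ 531.8 -138.1  186.9  107.3]
 [ 535.1 -106.3  151.5   77.2]
 [ 534.5 -128.5  152.1   97.4]
 [ 527.9 -158.8  192.1  128.1]
 [ 531.6 -122.6  153.6   93.3]
 [ 525.  -164.1  192.3  134. ]
 [ 522.7 -156.1  190.9  127.5]
 [ 522.1 -177.5  191.4  147.6]
 [ 519.5 -174.7  191.5  145.9]
 [ 517.  -180.4  189.1  152.1]
 [ 514.5 -188.9  185.6  160.9]]
button [ 536.3 -121.9  192.6]
side centre [561.4 -74.2] [570.8 -52.7] 110 floor z 19.561483702565006
purple 327 [209.7   8.   -0.
[... 166 characters left out ...]
7.5  192.5   67. ]
 [ 541.8 -120.9  197.6   74.1]
 [ 533.1 -119.1  196.1   76.3]
 [ 557.  -128.7  193.1   77.2]
 [ 545.1 -131.9  198.1   83.3]
 [ 536.  -130.8  197.5   85.5]
 [ 534.7 -128.   191.4   83.5]
 [ 534.6 -128.3  187.6   83.8]
 [ 535.3 -132.9  187.5   87.7]
 [ 535.9 -142.6  192.4   96.4]
 [ 536.6 -141.8  187.2   95.5]
 [ 529.6 -147.9  192.5  103.7]
 [ 541.2 -124.6  159.5   77.7]
 [ 539.8 -121.7  153.2   75.6]
 [ 533.4 -121.5  152.1   78.3]
 [ 531.6 -130.   157.1   86.7]
 [ 532.2 -129.4  151.9   85.9]
 [ 524.2 -168.3  190.7  124.6]
 [ 527.1 -174.5  187.1  129.4]
 [ 520.6 -185.4  189.1  141.9]
 [ 514.9 -190.1  184.5  148.3]
 [ 517.5 -191.8  176.5  149. ]]
button [ 536.6 -128.   193. ]
```

```bash
cat > m2.py <<'E'
from m import *
def measure(out=None,v=True):
    R={}
    for n in("top","side"):
        p=ctrl.get_image(n);P,uu,vv=cloud(p);c=np.array([572.,-42.])
        for _ in range(4):
            r=np.hypot(*(P[:,:2]-c).T);m=(P[:,2]>32)&(P[:,2]<44)&(abs(r-121.5)<10);c=fit(P[m],121.5,c,2)
        M=purple(p);s0=np.array([455,35.]);
        vm,um=np.nonzero(M);Q=np.array([at_z(p,a,b,44)[:2] for a,b in zip(um,vm)])
        k=np.hypot(*(Q-s0).T)<120;Q=Q[k]
        b=(P[:,2]>186)&(P[:,2]<206)&(np.hypot(*(P[:,:2]-c).T)<103);bt=P[b]
        i=(P[:,2]>165)&(P[:,2]<215)&(np.hypot(*(P[:,:2]-c).T)<185);H=P[i][:,:2]-c;a=np.arctan2(*H.sum(0)[::-1])
        R[n]=dict(c=c,nm=m.sum(),ang=np.degrees(a),scoop=Q,btn=np.median(bt,0),p=p)
    return R
if __name__=="__main__":
    for n,d in measure().items():
        print(n,d["c"],d["nm"],"ang",d["ang"],"btn",d["btn"]);Q=d["scoop"];print(len(Q),Q.min(0),Q.max(0),Q.mean(0))
        p=d["p"];im=cv2.resize(p["color"][:,:,::-1],None,fx=4,fy=4,interpolation=3)
        def dot(X,col):
            u,v=proj(p,X);cv2.circle(im,(int(4*u+2),int(4*v+2)),1,col,-1)
        c=d["c"] if n=="top" else d["c"]
        for t in np.radians(range(0,360,4)):
            dot([c[0]+123*np.cos(t),c[1]+123*np.sin(t),38],(0,255,0))
        cv2.imwrite("pics/o_%s.png"%n,im[500:1100,900:1700] if n=="top" else im[640:1240,980:1700])
        np.save("pics/Q_%s.npy"%n,Q)
E
python3 m2.py
```

```text
top [572.5 -38.9] 346 ang -111.29952863371145 btn [ 542.1 -116.2  194.1]
208 [344.9  16.4] [445.2  86.5] [407.7  45.7]
side [574.8 -40.9] 344 ang -111.50682180756755 btn [ 542.7 -121.4  194.6]
323 [343.2 -13.6] [452.1  86.3] [409.5  34. ]
```

View pics/o_top.png

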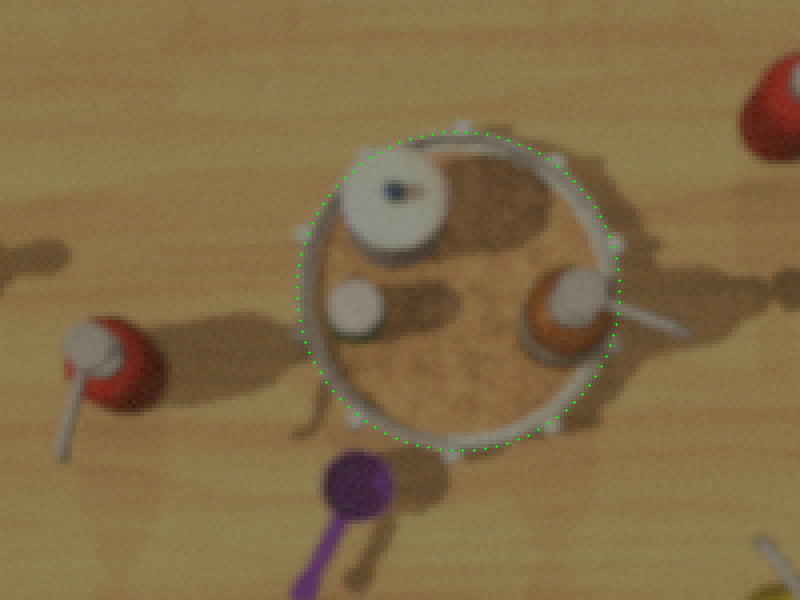

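The ring fits well: the carousel centre is near (572.5,-40) and the dispenser's angle about -111°. The cup's mouth in the full top frame is at (314,246). Next, the scoop centre and the shifts for the approach.

```bash
cat > go.py <<'E'
import sys;from h import *
from scipy.spatial.transform import Rotation as Ro
# python3 go.py x y z yawdeg : shift in tool units, turn units
s=ctrl.read_state();R=Ro.from_euler("xyz",s["tool_rot"])
g=list(map(float,sys.argv[1:5]));G=Ro.from_euler("xyz",[np.pi,0,np.radians(g[3])])
print("t",s["clock"],"pos",np.round(s["eef_pos"],1),"rot",np.round(np.degrees(s["tool_rot"]),1),"F",np.round(s["force"],1),"q",np.round(s["qpos"],2))
print("shift",np.round(R.inv().apply(np.array(g[:3])-s["eef_pos"])/30,2),"after-turn shift",np.round(G.inv().apply(np.array(g[:3])-s["eef_pos"])/30,2),"turn",np.round(np.degrees((R.inv()*G).as_rotvec())/6,2))
E
python3 - <<'E'
from m import *
for n in("top","side"):
    Q=np.load("pics/Q_%s.npy"%n);d=[]
    H=Q[np.hypot(*(Q-[417,35]).T)<36]
    from numpy.linalg import norm
    if n=="top":
        hull=cv2.convexHull(H.astype(np.float32))[:,0]; hull=hull[hull[:,0]>402]
        s=fit(hull,28,[417,35.]);r=s-[572.5,-40]
        print(s,np.hypot(*r),np.degrees(np.arctan2(r[1],r[0])),hull)
p=ctrl.get_image("top");print("pix",at_z(p,314.3,246,44))
P,u,v=cloud(p);m=purple(p)[v,u]&(P[:,2]>36)&(P[:,2]<52)&(P[:,0]>300)&(P[:,0]<480)
print(m.sum(),P[m].min(0),P[m].max(0),P[m].mean(0))
E
python3 go.py 712 -94 280 158
```

```text
[418.8  42.1] 174.30517243755017 151.8888847227232 [[445.2  37. ]
 [442.4  46. ]
 [430.8  61.2]
 [424.8  61.3]
 [403.2  28.8]
 [412.   19.7]
 [417.9  16.6]
 [426.8  16.4]
 [435.9  19.2]
 [442.   25.1]
 [445.   28. ]
 [445.1  31. ]]
pix [424.3  39.5  44. ]
64 [342.   16.7  36.3] [415.2  86.8  45.5] [369.6  69.2  40.9]
t 1.65 pos [186.3 622.7 231.3] rot [-180.    -0.   163.3] F [ 0.5 -0.1 -0.3] q [-1.35  0.63  0.04  1.52 -0.03  1.   -0.02]
shift [-23.64 -17.86  -1.62] after-turn shift [-25.2  -15.59  -1.62] turn [-0.   -0.    0.89]
```

```bash
python3 -m crank '[[[0,0,-0.85,0,0,0.45],[0,0,-0.85,0,0,0.45],[-1,-0.62,0,0,0,0],[-1,-0.62,0,0,0,0],[-1,-0.62,0,0,0,0],[-1,-0.62,0,0,0,0],[-1,-0.62,0,0,0,0],[-1,-0.62,0,0,0,0],[-1,-0.62,0,0,0,0],[-1,-0.62,0,0,0,0],[-1,-0.62,0,0,0,0],[-1,-0.62,0,0,0,0]]]' 1 && python3 go.py 712 -94 280 158
```

```text
clock: 2.65
eef_pos: [394.7, 335.6, 282.8]
tool_rot: [3.135, -0.005, 2.771]
force: [0.3, -0.3, 0.4]
width: -0.1
t 2.65 pos [394.7 335.6 282.8] rot [179.6  -0.3 158.8] F [ 0.3 -0.3  0.4] q [-0.83  0.38  0.11  1.82 -0.06  0.94  0.5 ]
shift [-15.04  -9.52  -0.05] after-turn shift [-15.17  -9.31   0.09] turn [ 0.07 -0.05  0.13]
```

```bash
python3 -m crank '[[[-1,-0.62,0,0,0,0],[-1,-0.62,0,0,0,0],[-1,-0.62,0,0,0,0],[-1,-0.62,0,0,0,0],[-1,-0.62,0,0,0,0],[-1,-0.62,0,0,0,0],[-1,-0.62,0,0,0,0],[-1,-0.62,0,0,0,0],[-1,-0.62,0,0,0,0],[-1,-0.62,0,0,0,0],[-1,-0.62,0,0,0,0],[-1,-0.62,0,0,0,0]]]' && python3 go.py 712 -94 280 158
```

```text
clock: 3.65
eef_pos: [660.4, -21.3, 282.3]
tool_rot: [3.129, -0.002, 2.773]
force: [0.9, 0.3, 0.2]
width: -0.0
t 3.65 pos [660.4 -21.3 282.3] rot [ 1.793e+02 -1.000e-01  1.589e+02] F [0.9 0.3 0.2] q [-0.1   0.6   0.16  1.42 -0.12  1.12  1.29]
shift [-2.48 -1.64  0.05] after-turn shift [-2.5  -1.6   0.08] turn [ 0.12 -0.02  0.14]
```

```bash
python3 -m crank '[[[-1,-0.62,0,0,0,0],[-1,-0.62,0,0,0,0],[-1,-0.62,0,0,0,0]]]' && python3 go.py 712 -94 280 158
```

```text
clock: 3.9
eef_pos: [726.6, -110.4, 281.6]
tool_rot: [3.129, -0.002, 2.773]
force: [1.1, -0.1, -0.0]
width: 0.1
t 3.9 pos [ 726.6 -110.4  281.6] rot [ 1.793e+02 -1.000e-01  1.589e+02] F [ 1.1 -0.1 -0. ] q [ 0.04  0.73  0.16  1.17 -0.13  1.25  1.41]
shift [0.65 0.33 0.06] after-turn shift [0.66 0.32 0.05] turn [ 0.12 -0.02  0.14]
```

```bash
python3 -m crank '[[[0.65,0.33,0,0.12,0,0.14],[0,0,1,0,0,0],[0,0,1,0,0,0],[0,0,1,0,0,0],[0,0,1,0,0,0],[0,0,1,0,0,0],[0,0,1,0,0,0],[0,0,1,0,0,0],[0,0,0.5,0,0,0],[0,0,0,0,0,0]]]' && python3 go.py 712 -95 18 158.6
python3 - <<'E'
from h import *
p=ctrl.get_image("side");im=p["color"][:,:,::-1][120:320,250:450];cv2.imwrite("pics/s2.png",cv2.resize(im,None,fx=3,fy=3,interpolation=3))
E
```

```text
clock: 4.73
eef_pos: [719.2, -112.7, 43.6]
tool_rot: [-3.135, 0.008, 2.741]
force: [-0.5, -0.7, 0.1]
width: 0.1
t 4.7333 pos [ 719.2 -112.7   43.6] rot [-179.6    0.5  157. ] F [-0.5 -0.7  0.1] q [ 0.04  0.95  0.14  1.41 -0.15  0.79  1.4 ]
shift [0.46 0.46 0.85] after-turn shift [0.44 0.46 0.85] turn [-0.07  0.08 -0.26]
```

View pics/s2.png

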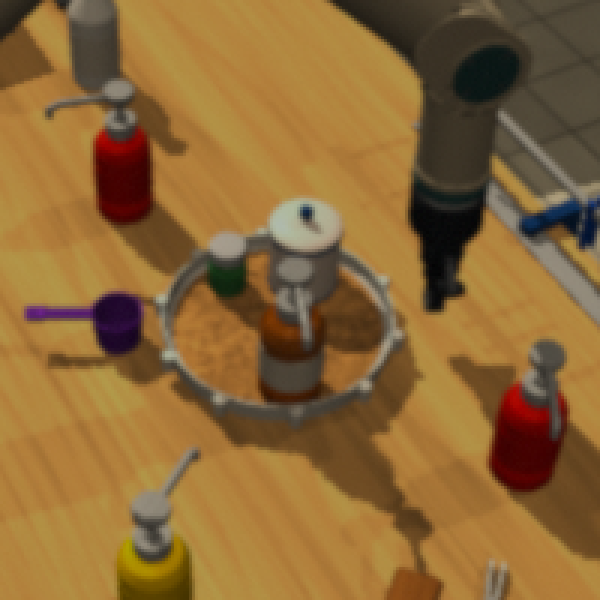

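The picture shows the fingertip at crop (440,305), outside the rim and between the ribs at (383,280) and (397,335), clear of everything. I'll go down and move in.

```bash
python3 -m crank '[[[0.44,0.46,0.4,-0.07,0.08,-0.26],[0,0,0.45,0,0,0],[0,0,0,0,0,0],[0.2,0,0,0,0,0],[0.2,0,0,0,0,0],[0,0,0,0,0,0]]]' && python3 go.py 700 -90 18 158.6
```

```text
clock: 5.28
eef_pos: [706.6, -92.8, 25.5]
tool_rot: [3.14, 0.013, 2.767]
force: [-0.1, 0.0, 0.3]
width: -0.1
t 5.2833 pos [706.6 -92.8  25.5] rot [179.9   0.7 158.5] F [-0.1  0.   0.3] q [ 0.02  0.95  0.13  1.47 -0.15  0.71  1.41]
shift [0.24 0.01 0.25] after-turn shift [0.24 0.01 0.25] turn [ 0.02  0.12 -0.01]
```

```bash
cat > arc.py <<'E'
from h import *
s=ctrl.read_state();d=s["eef_pos"][:2]-[572.5,-40];f=np.degrees(np.arctan2(d[1],d[0]))
print("r",np.hypot(*d),"phi",f,"yaw-180-phi",(np.degrees(s["tool_rot"][2])-180-f+180)%360-180,"z",s["eef_pos"][2],"rp",np.degrees(s["tool_rot"][:2]),"F",s["force"],"t",s["clock"])
E
python3 -m crank '[[[0.24,0,0.2,0,0,0],[0,0,0,0,0,0],[0.006,-0.24,0,0,0,0.5],[0.006,-0.24,0,0,0,0.5],[0.006,-0.24,0,0,0,0.5],[0.006,-0.24,0,0,0,0.5],[0.006,-0.24,0,0,0,0.5],[0.006,-0.24,0,0,0,0.5]]]' && python3 arc.py
```

```text
clock: 5.95
eef_pos: [685.1, -129.2, 28.7]
tool_rot: [3.126, 0.026, 2.44]
force: [1.5, 0.1, 0.3]
width: -0.1
r 143.67429491260955 phi -38.390209945525605 yaw-180-phi -1.8363403845889934 z 28.717445497177618 rp [179.08360506   1.47820429] F [1.45412684 0.1313456  0.30108289] t 5.95
```

```bash
cat > ang.py <<'E'
from m import *
C=np.array([572.5,-40.])
for n in("top","side"):
    p=ctrl.get_image(n);P,u,v=cloud(p);col=cv2.cvtColor(p["color"],cv2.COLOR_RGB2HSV)[v,u].astype(int)
    r=np.hypot(*(P[:,:2]-C).T)
    # tin & dispenser heights inside pan
    d=P[:,:2]-C;a=np.degrees(np.arctan2(d[:,1],d[:,0]))
    b=(r<185)&(P[:,2]>166)&(P[:,2]<206)
    # consensus: pts that lie within 12mm of a ray at angle t, r 60..165
    ts=np.arange(-180,180,.5);sc=[]
    for t in np.radians(ts):
        al=d[b]@[np.cos(t),np.sin(t)];pe=d[b]@[-np.sin(t),np.cos(t)]
        sc.append(((al>60)&(al<168)&(abs(pe)<18)).sum() )
    t0=np.radians(ts[np.argmax(sc)]);al=d[b]@[np.cos(t0),np.sin(t0)];pe=d[b]@[-np.sin(t0),np.cos(t0)]
    k=(al>60)&(al<168)&(abs(pe)<20);D=d[b][k];A=np.degrees(np.arctan2(*D.sum(0)[::-1]))
    far=D[al[k]>115];Z=P[b][k][:,2];btn=D[(al[k]<103)]
    print(n,"ray",ts[np.argmax(sc)],max(sc),"mean ang",A,"far ang",np.degrees(np.arctan2(*far.mean(0)[::-1])) if len(far) else None,"btn",(btn.min(0)+btn.max(0))/2+C,"far",far.mean(0)+C if len(far) else None,"reach",al[k].max())
E
python3 ang.py; python3 arc.py
```

```text
r 144.2310569414511 phi -39.342643942552904 yaw-180-phi -1.1210510662385502 z 28.91473783305812 rp [179.18721887   1.49768643] F [-1.31476692 -1.90549016  0.50716422] t 6.0Traceback (most recent call last):
  File "ang.py", line 17, in <module>
    print(n,"ray",ts[np.argmax(sc)],max(sc),"mean ang",A,"far ang",np.degrees(np.arctan2(*far.mean(0)[::-1])) if len(far) else None,"btn",(btn.min(0)+btn.max(0))/2+C,"far",far.mean(0)+C if len(far) else None,"reach",al[k].max())
                                                                                                                                           ~~~~~~~^^^
    return umr_minimum(a, axis, None, out, keepdims, initial, where)
ValueError: zero-size array to reduction operation minimum which has no identity
```

```bash
sed -i 's/ts=np.arange(-180,180,.5)/ts=np.arange(-240,-85,.5)/; s/^    print(n/    if len(btn)<5: print(n,"hidden");continue\n    print(n/' ang.py; python3 ang.py
python3 - <<'E'
from h import *
p=ctrl.get_image("side");im=p["color"][:,:,::-1][180:280,300:420];cv2.imwrite("pics/s3.png",cv2.resize(im,None,fx=5,fy=5,interpolation=3))
E
```

```text
top hidden
side ray -116.5 174 mean ang -115.27211168296216 far ang -115.4982379227692 btn [ 537.3 -115.3] far [ 510.8 -169.3] reach 166.37061497229755
```

View pics/s3.png

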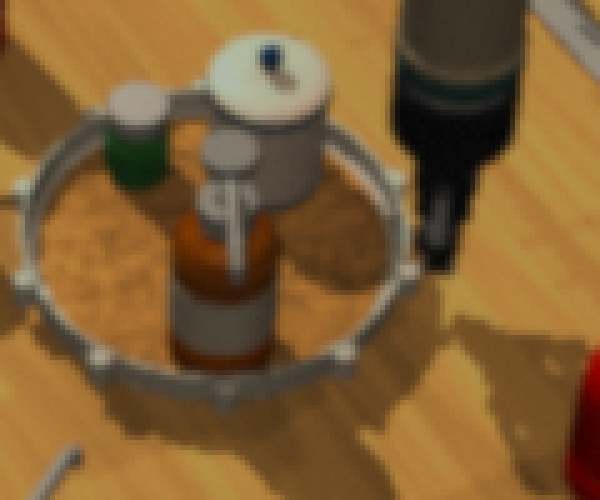

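The fingertip is at crop (435,260), behind the rib at (408,270). The pan has turned about 4°, but the finger is riding on the rib's tip. I'll back off and come in closer and lower.

```bash
python3 -m crank '[[[0,0.5,0.2,0,0,-0.3],[0,0.3,0.2,0,0.2,-0.2],[0.15,0,0.1,0,0,0],[0.1,0,0.05,0,0,0],[0,0,0,0,0,0],[0,0,0,0,0,0]]]' && python3 arc.py
```

```text
clock: 6.65
eef_pos: [697.6, -97.8, 10.7]
tool_rot: [3.123, 0.004, 2.511]
force: [0.2, -0.8, -0.6]
width: 0.2
r 137.83474595107256 phi -24.77564215570643 yaw-180-phi -11.339976851768228 z 10.682343105704195 rp [178.94554242   0.24895799] F [ 0.23887884 -0.84541761 -0.61248275] t 6.65
```

```bash
python3 -m crank '[[[0,0,-0.25,0.1,0,-1],[0,0,0,0.1,0,-0.9],[0,0,0,0,0,0],[0,0,0,0,0,0]]]' && python3 arc.py
```

```text
clock: 6.98
eef_pos: [696.3, -97.7, 18.4]
tool_rot: [-3.136, 0.005, 2.717]
force: [1.0, -0.9, -0.3]
width: 0.1
r 136.57706915132488 phi -25.01264035958943 yaw-180-phi 0.6709549448973462 z 18.416629616013267 rp [-179.6792515    0.2952743] F [ 1.0049474  -0.89226915 -0.33257863] t 6.9833
```

```bash
python3 -m crank '[[[0.015,-0.16,0.02,0,0,0.33],[0.015,-0.16,0.02,0,0,0.33],[0.015,-0.16,0.02,0,0,0.33],[0.015,-0.16,0.02,0,0,0.33],[0.015,-0.16,0.02,0,0,0.33],[0.015,-0.16,0.02,0,0,0.33]]]' && python3 arc.py
```

```text
clock: 7.48
eef_pos: [678.3, -124.0, 14.9]
tool_rot: [-3.138, 0.007, 2.481]
force: [0.9, -0.8, 1.0]
width: -0.2
r 135.09801289197858 phi -38.4465845316743 yaw-180-phi 0.6244029067504187 z 14.91001530379275 rp [-179.81872633    0.4296313 ] F [ 0.91556104 -0.81847086  0.99319475] t 7.4833
```

```bash
python3 -m crank '[[[0,-0.16,-0.05,0,0,0.33],[0,-0.16,-0.02,0,0,0.33],[0,-0.16,0,0,0,0.33],[0.005,-0.16,0,0,0,0.33],[0.005,-0.16,0,0,0,0.33],[0.005,-0.16,0,0,0,0.33],[0.005,-0.16,0,0,0,0.33],[0.005,-0.16,0,0,0,0.33],[0.005,-0.16,0,0,0,0.33],[0.005,-0.16,0,0,0,0.33],[0.005,-0.16,0,0,0,0.33],[0.005,-0.16,0,0,0,0.33]]]' && python3 arc.py && python3 ang.py
```

```text
clock: 8.48
eef_pos: [629.0, -164.4, 17.4]
tool_rot: [3.141, 0.009, 2.019]
force: [1.0, 0.0, -0.1]
width: -0.5
r 136.6297658112014 phi -65.55485566727026 yaw-180-phi 1.2282222759973251 z 17.416190878170426 rp [179.94617808   0.50708247] F [ 1.00726671  0.01501077 -0.11136767] t 8.4833
top hidden
side ray -146.5 176 mean ang -145.71099086488897 far ang -146.309103363334 btn [504.9 -84.7] far [ 454. -119.] reach 162.62413170310379
```

```bash
python3 -m crank '[[[0.01,-0.16,0,0,0,0.34],[0.01,-0.16,0,0,0,0.34],[0.01,-0.16,0,0,0,0.34],[0.01,-0.16,0,0,0,0.34],[0.01,-0.16,0,0,0,0.34],[0.01,-0.16,0,0,0,0.34],[0.01,-0.16,0,0,0,0.34],[0.01,-0.16,0,0,0,0.34],[0.01,-0.16,0,0,0,0.34],[0.01,-0.16,0,0,0,0.34],[0.01,-0.16,0,0,0,0.34],[0.01,-0.16,0,0,0,0.34]]]' && python3 arc.py && python3 ang.py
```

```text
clock: 9.58
eef_pos: [567.7, -175.7, 17.5]
tool_rot: [3.136, 0.008, 1.549]
force: [-0.1, -0.0, -0.3]
width: -0.1
r 135.83068560557305 phi -92.03664060580105 yaw-180-phi 0.8125416923859348 z 17.5037179000269 rp [179.65579422   0.48694682] F [-0.1412549  -0.01783405 -0.30940837] t 9.5833
top hidden
side ray -174.5 179 mean ang -172.47481843021586 far ang -173.29838353376655 btn [489.6 -49.3] far [432.6 -56.4] reach 161.8848482463647
```

Remaining: about 35°. I'll go most of it, slowing down towards the end.

```bash
python3 -m crank '[[[0.01,-0.16,0,0,0,0.34],[0.01,-0.16,0,0,0,0.34],[0.01,-0.16,0,0,0,0.34],[0.01,-0.16,0,0,0,0.34],[0.01,-0.16,0,0,0,0.34],[0.01,-0.16,0,0,0,0.34],[0.01,-0.16,0,0,0,0.34],[0.01,-0.16,0,0,0,0.34],[0.01,-0.16,0,0,0,0.34],[0.01,-0.12,0,0,0,0.25],[0.01,-0.08,0,0,0,0.2],[0,0,0,0,0,0]]]' && python3 arc.py && python3 ang.py
```

```text
clock: 10.68
eef_pos: [514.6, -161.0, 17.2]
tool_rot: [3.134, 0.006, 1.144]
force: [0.2, 0.2, -0.3]
width: -0.0
r 134.1278903192606 phi -115.55574401409599 yaw-180-phi 1.078727551423981 z 17.17560587611052 rp [179.56546904   0.32064108] F [ 0.20355858  0.20254592 -0.26373809] t 10.6833
top hidden
side ray -196.5 176 mean ang 163.8772712955955 far ang 163.08964229878072 btn [493.5 -18.3] far [438.9   0.6] reach 160.54138245033982
```

```bash
python3 -m crank '[[[0.01,-0.14,0,0,0,0.3],[0.01,-0.14,0,0,0,0.3],[0.01,-0.14,0,0,0,0.3],[0.005,-0.12,0,0,0,0.25],[0,-0.08,0,0,0,0.15],[0,-0.06,0,0,0,0.1],[0,0,0,0,0,0],[0,0,0,0,0,0]]]' && python3 arc.py && python3 ang.py
python3 - <<'E'
from h import *
p=ctrl.get_image("side");im=p["color"][:,:,::-1][170:290,250:400];cv2.imwrite("pics/s4.png",cv2.resize(im,None,fx=5,fy=5,interpolation=3))
p=ctrl.get_image("top");im=p["color"][:,:,::-1][150:290,260:420];cv2.imwrite("pics/t4.png",cv2.resize(im,None,fx=4,fy=4,interpolation=3))
E
```

```text
clock: 11.45
eef_pos: [496.8, -149.8, 17.1]
tool_rot: [3.131, 0.004, 0.983]
force: [-0.1, -1.6, 0.8]
width: -0.1
r 133.4005514206768 phi -124.59448054739427 yaw-180-phi 0.919317595770508 z 17.059015303621038 rp [179.40217195   0.22960748] F [-0.0594225  -1.56658924  0.84261926] t 11.45
top hidden
side ray -206.5 165 mean ang 155.04156840005786 far ang 154.30612883672708 btn [497.6  -4.5] far [446.8  20.5] reach 159.629515575094
```

View pics/s4.png

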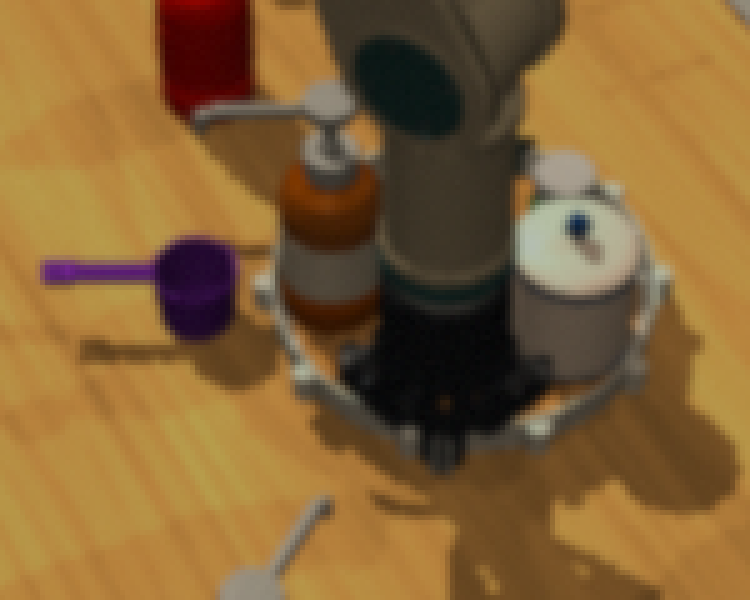

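The arm stands between dispenser and tin without touching either, and the spout end at crop (200,118) is about above the cup mouth at (197,265). I'll back off, retreat, then measure from the top.

```bash
python3 -m crank '[[[0,0.2,0,0,0,0],[-0.3,0.2,0,0,0,0],[-0.7,0,0,0,0,0],[-0.7,0,-0.5,0,0,0],[-0.5,0,-1,0,0,0],[0,0,-1,0,0,0],[0,0,-1,0,0,0],[0,0,-1,0,0,0],[0,0,-1,0,0,0],[0,0,-1,0,0,0],[-1,0,-0.8,0,0,0],[-1,0,-0.8,0,0,0]]]' && python3 arc.py; python3 ang.py
python3 - <<'E'
from m import *
p=ctrl.get_image("top");im=p["color"][:,:,::-1][150:290,260:420];cv2.imwrite("pics/t4.png",cv2.resize(im,None,fx=5,fy=4.2,interpolation=3))
E
```

```text
clock: 12.65
eef_pos: [434.8, -268.0, 267.1]
tool_rot: [3.138, 0.009, 0.987]
force: [-0.2, -0.8, 0.8]
width: 0.0
r 266.3384518995571 phi -121.12013353151711 yaw-180-phi -2.315229018951271 z 267.0746992712121 rp [179.79714186   0.51993739] F [-0.15555429 -0.76851022  0.75293582] t 12.65
top ray -207.5 207 mean ang 153.47448660485904 far ang 153.4829392837482 btn [497.7  -2.5] far [448.6  21.8] reach 162.73354107044378
side ray -204.5 171 mean ang 155.1279577307496 far ang 154.50536967289727 btn [498.8  -5.8] far [446.2  20.2] reach 159.55117313665195
```

View pics/t4.png

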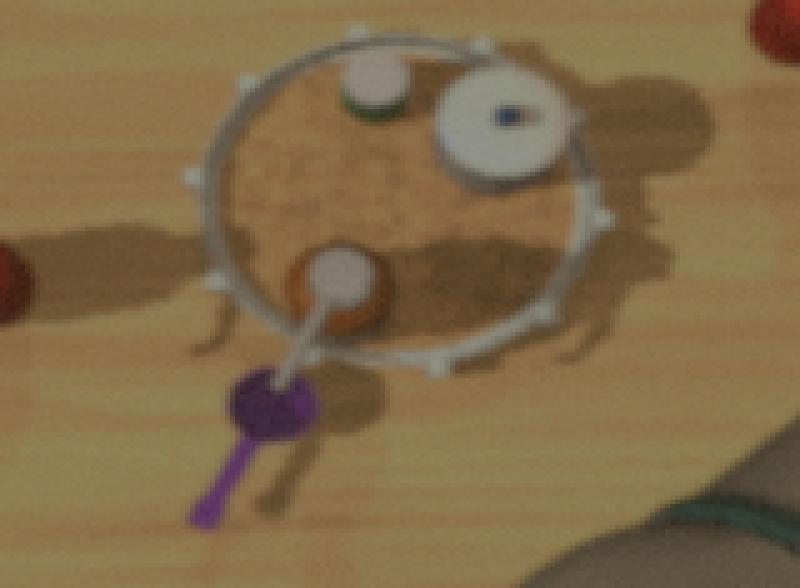

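```bash
python3 - <<'E'
from m import *
p=ctrl.get_image("top");C=np.array([572.5,-40])
def pol(x): d=x[:2]-C;return x,np.hypot(*d),np.degrees(np.arctan2(d[1],d[0]))
print("tip",pol(at_z(p,316,241.5,168)),"cup",pol(at_z(p,314.5,246.3,44)))
M=purple(p).astype(np.uint8);M[:225]=0;M[262:]=0;v,u=np.nonzero(M);print(u.min(),u.max(),v.min())
M2=cv2.morphologyEx(cv2.resize(M*255,None,fx=4,fy=4,interpolation=1),cv2.MORPH_OPEN,cv2.getStructuringElement(2,(37,37)))
(x,y),r=cv2.minEnclosingCircle(np.argwhere(M2>127)[:,::-1].astype(np.float32));x,y=(x-1.5)/4,(y-1.5)/4;print(x,y,r/4,"cup",pol(at_z(p,x,y,44)))
i=[(round(q["conf"],2),np.round(q["extent"])) for q in ctrl.search_frame("scoop",p)];print(i)
P,uu,vv=cloud(p);r=np.hypot(*(P[:,:2]-C).T);b=(P[:,2]>186)&(P[:,2]<206)&(r<100);print("btn",P[b].mean(0),b.sum(),P[b].min(0),P[b].max(0))
E
python3 go.py 498 -3 240 57
```

```text
tip (array([430.4,  31.5, 168. ]), np.float64(159.04311829208078), np.float64(153.30395521195194)) cup (array([423.4,  38.9,  44. ]), np.float64(168.66298657778097), np.float64(152.10734443459188))
88 618 227
-0.375 -0.375 0.0 cup (array([1339.9, 1183.5,   44. ]), np.float64(1444.2673197674146), np.float64(57.903062047680386))
[(0.84, array([310., 258.,  24.,  36.])), (0.31, array([325., 226.,  19.,  40.]))]
btn [498.4  -3.  194.6] 128 [482.7 -18.6 189.5] [514.9  13.6 200.7]
t 12.9 pos [ 435.1 -266.9  265.1] rot [179.9   0.4  56.4] F [-0.3  1.3 -0.4] q [-0.05  0.49  0.8   1.87 -0.42  0.95  0.35]
shift [ 8.49 -3.12  0.77] after-turn shift [ 8.52 -3.03  0.84] turn [ 0.02  0.07 -0.1 ]
```

```bash
python3 -m crank '[[[0.94,-0.34,0,0,0,0],[0.94,-0.34,0,0,0,0],[0.94,-0.34,0,0,0,0],[0.94,-0.34,0,0,0,0],[0.94,-0.34,0,0,0,0],[0.94,-0.34,0,0,0,0],[0.94,-0.34,0,0,0,0],[0.94,-0.34,0,0,0,0],[0.5,-0.2,0,0,0,0],[0,0,0,0,0,0],[0,0,0,0,0,0]]]' && python3 go.py 498.5 -3.2 215 57
```

```text
clock: 13.82
eef_pos: [493.0, 3.7, 247.9]
tool_rot: [-3.121, 0.023, 0.998]
force: [-1.0, -0.2, -0.2]
width: 0.4
t 13.8167 pos [493.    3.7 247.9] rot [-178.8    1.3   57.2] F [-1.  -0.2 -0.2] q [-0.61  0.51  0.81  1.91 -0.44  0.94 -0.16]
shift [-0.07  0.3   1.09] after-turn shift [-0.09  0.28  1.1 ] turn [-0.2   0.22  0.03]
```

```bash
python3 -m crank '[[[-0.08,0.28,0.2,-0.2,0.22,0],[0,0,0.3,0,0,0],[0,0,0.3,0,0,0],[0,0,0,0,0,0],[0,0,0,0,0,0]]]' && python3 go.py 498.5 -3.2 196 57; python3 ang.py
```

```text
clock: 14.23
eef_pos: [496.1, -5.1, 219.3]
tool_rot: [-3.138, 0.005, 0.996]
force: [-0.7, 0.0, -0.5]
width: 0.0
t 14.2333 pos [496.1  -5.1 219.3] rot [-179.8    0.3   57. ] F [-0.7  0.  -0.5] q [-0.56  0.53  0.77  1.96 -0.49  0.85 -0.1 ]
shift [0.1  0.03 0.78] after-turn shift [0.1  0.03 0.78] turn [-0.04  0.05  0.01]
top hidden
side ray -205.0 168 mean ang 155.01382405350466 far ang 154.3030452687551 btn [500.3  -6. ] far [446.8  20.5] reach 159.5418877174626
```

```bash
python3 -m crank '[[[0.1,0.03,0.2,0,0,0],[0,0,0.2,0,0,0],[0,0,0.15,0,0,0],[0,0,0.12,0,0,0],[0,0,0.1,0,0,0],[0,0,0.1,0,0,0]]]' && python3 go.py 498.5 -3.2 182 57
```

```text
clock: 14.83
eef_pos: [500.2, -2.8, 192.4]
tool_rot: [-3.14, 0.003, 0.996]
force: [-1.0, 0.4, 2.9]
width: 0.2
t 14.8333 pos [500.2  -2.8 192.4] rot [-179.9    0.2   57.1] F [-1.   0.4  2.9] q [-0.54  0.57  0.73  1.98 -0.53  0.79 -0.07]
shift [-0.04 -0.04  0.35] after-turn shift [-0.04 -0.04  0.35] turn [-0.01  0.03  0.01]
```

Contact at 2.9 N, as expected for the spring. I'll press on.

```bash
python3 -m crank '[[[0,0,0.1,0,0,0],[0,0,0.1,0,0,0],[0,0,0.1,0,0,0],[0,0,0.1,0,0,0],[0,0,0.05,0,0,0],[0,0,0.05,0,0,0]]]' && python3 go.py 498.5 -3.2 182 57
```

```text
clock: 15.33
eef_pos: [503.0, -3.1, 182.3]
tool_rot: [3.14, -0.006, 0.995]
force: [-2.3, 1.1, 16.4]
width: -0.2
t 15.3333 pos [503.   -3.1 182.3] rot [179.9  -0.3  57. ] F [-2.3  1.1 16.4] q [-0.52  0.59  0.71  1.99 -0.56  0.76 -0.05]
shift [-0.08 -0.12  0.01] after-turn shift [-0.08 -0.12  0.01] turn [ 0.02 -0.06  0.01]
```

16.4 N at z 182.3 means the button is at its stop. I'll hold briefly, then lift.

```bash
python3 -m crank '[[[0,0,0.04,0,0,0],[0,0,0.03,0,0,0],[0,0,0.03,0,0,0]]]' && python3 -m crank '[[[0,0,-0.2,0,0,0],[0,0,-0.3,0,0,0],[0,0,-0.5,0,0,0],[0,0,-1,0,0,0],[0,0,-1,0,0,0],[-1,0.3,-0.5,0,0,0],[-1,0.3,0,0,0,0],[-1,0.3,0,0,0,0],[-1,0.3,0,0,0,0],[-1,0.3,0,0,0,0],[-1,0.3,0,0,0,0],[0,0,0,0,0,0]]]'; python3 ang.py
python3 - <<'E'
from m import *
p=ctrl.get_image("top");im=p["color"][:,:,::-1][150:290,260:420];cv2.imwrite("pics/t5.png",cv2.resize(im,None,fx=5,fy=4.2,interpolation=3))
P,uu,vv=cloud(p);C=[572.5,-40];r=np.hypot(*(P[:,:2]-C).T);b=(P[:,2]>170)&(P[:,2]<206)&(r<97);print("btn",np.median(P[b],0),b.sum())
E
```

```text
clock: 15.58
eef_pos: [503.5, -3.1, 182.4]
tool_rot: [3.139, -0.011, 0.995]
force: [-2.7, 1.3, 12.3]
width: -0.0
clock: 16.58
eef_pos: [451.2, -190.5, 293.3]
tool_rot: [3.131, -0.009, 1.004]
force: [-0.5, 0.2, 1.4]
width: -0.2
top ray -208.5 207 mean ang 152.91517677234086 far ang 153.0736128870014 btn [498.   -2.4] far [449.4  22.5] reach 162.12871411176243
side hidden
btn [498.9  -2.5 194.6] 122
```

View pics/t5.png

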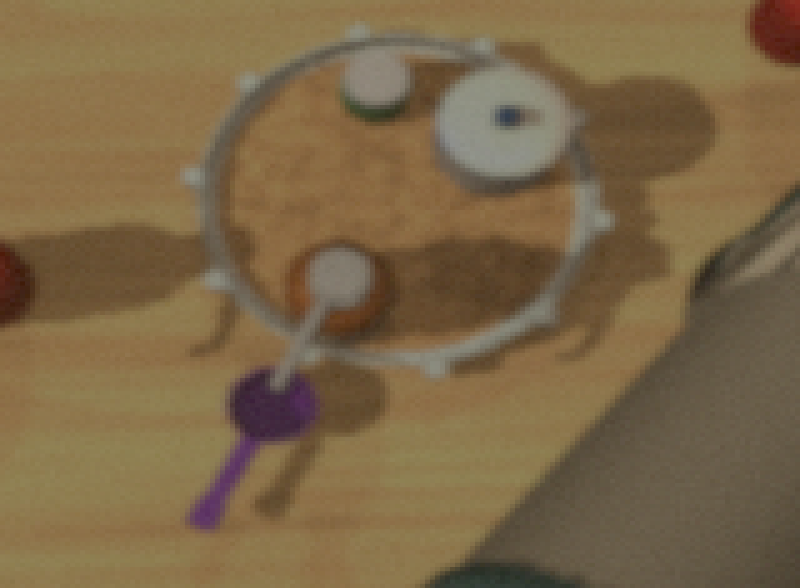

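The button is up again (z about 195 mm), the spout end at crop (280,385) is over the cup at (273,405), and the scoop is where it was. The arm is clear, so I'm handing in.

```bash
python3 -c "
from cell import ctrl
print(ctrl.finish_job())"
```

```text
the job is handed in; nothing more can be done
None
```

I turned the carousel by its rim until the amber dispenser's spout stood over the purple scoop's cup. Then I pressed the pump fully down, let it spring back and handed the job in at about 17 s of the 72 s. The hand-in gives no verdict.

- **Turning:** I pushed one rib with the closed fingertip, about 95° clockwise in all. On the first push the finger rode up on the rib's tip after about 4°. I backed off, came in closer and lower, and the rest went cleanly.
- **Position over the cup:** before pressing, the top picture put the spout about 10 mm from the cup's centre, against a limit of 20 mm. Its angle was 153.3°, with the cup at 152.1°. The side camera read the angle 1 to 2° higher, which is still within the limit. One early circle fit of the cup would have made the gap about 15 mm. I did not use it because it put the cup farther from the axis than the stated 166 to 171 mm.
- **Pressing:** the fingertip went down to 182.3 mm, about the full 14 mm of travel, with 16 N peak and about 12 N at the end of the hold. The tool slid about 3 mm sideways during the press.
- **Last checks:** from the top camera the button was back up at about 195 mm and the spout was unchanged at about 153°. The scoop, tin and jar looked undisturbed and the arm was clear. The side camera was blocked by the arm in this last check, and I did not look at the bottle, brush and peg again.

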